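# Sort rattling filter canisters from sound ones

## Task

Pick up the three sealed blue canisters on the mat and tilt them end-down to feel whether a loose piece runs about inside; one or two of them rattle. Lay every sound canister flat on the floor of the green tray and every rattling one flat on the floor of the red tray, set down rather than dropped, not stacked, and do not disturb the other things on the table.

Things in the scene. Friction and masses are not known exactly. Their poses are not given: they have to be found in the camera images.
- canister_a: a sealed filter canister: blue box, white end caps, 150 mm long (x) x 58 wide (y) x 54 high (z), 0.34-0.43 kg; origin at the centre of its underside; starts flat on the mat. All look alike. In a rattler a loose 240 g ball rolls up to 51 mm either way along x when an end is tipped down (moment at its middle changes 0.12 N m); in a sound one the inner piece is fixed at the middle
- canister_b: a sealed filter canister: blue box, white end caps, 150 mm long (x) x 58 wide (y) x 54 high (z), 0.34-0.43 kg; origin at the centre of its underside; starts flat on the mat. All look alike. In a rattler a loose 240 g ball rolls up to 51 mm either way along x when an end is tipped down (moment at its middle changes 0.12 N m); in a sound one the inner piece is fixed at the middle
- canister_c: a sealed filter canister: blue box, white end caps, 150 mm long (x) x 58 wide (y) x 54 high (z), 0.34-0.43 kg; origin at the centre of its underside; starts flat on the mat. All look alike. In a rattler a loose 240 g ball rolls up to 51 mm either way along x when an end is tipped down (moment at its middle changes 0.12 N m); in a sound one the inner piece is fixed at the middle
- jug: glass mug-like jug, 96 mm wide, 100 mm high, handle along its y; loose, leave alone; origin at its underside
- bottle: white bottle, 48 mm wide, 100 mm high; loose, leave alone; origin at its underside
- cup: clear cup, 70 mm wide, 85 mm high; loose, leave alone; origin at its underside
- mat_top (a point): centre of the top of the thin grey-green mat, 300 x 420 mm, 3 mm above the table; fixed. The canisters start in a row along its y, 125 mm apart, about along its x
- ready_tray_in (a point): centre of the inner floor of the green tray (for sound canisters), 5 mm above the table: open box fixed to the table, inside 205 mm (x) x 240 mm (y), 5 mm walls rising 40 mm above this floor; room for two canisters lying along the tray's x, 110 mm apart in y
- return_tray_in (a point): centre of the inner floor of the red tray (for rattlers), 5 mm above the table: open box fixed to the table, inside 205 mm (x) x 240 mm (y), 5 mm walls rising 40 mm above this floor; room for two canisters lying along the tray's x, 110 mm apart in y

How it is judged:
On the way:
1. a canister is held off the mat and tilted end-down by 10 degrees or more (((contact force between canister_a and the fingers above 0.5 N and height (world z) of canister_a above 0.02 m and (angle between canister_a's own x axis and vertical below 1.396 rad or angle between canister_a's own x axis and vertical above 1.745 rad)) or (contact force between canister_b and the fingers above 0.5 N and height (world z) of canister_b above 0.02 m and (angle between canister_b's own x axis and vertical below 1.396 rad or angle between canister_b's own x axis and vertical above 1.745 rad)) or (contact force between canister_c and the fingers above 0.5 N and height (world z) of canister_c above 0.02 m and (angle between canister_c's own x axis and vertical below 1.396 rad or angle between canister_c's own x axis and vertical above 1.745 rad)))), for 0.2 s.
At the end, for the whole second after the job is handed in: every canister lies flat (within 7 degrees), on the floor of a tray (underside within 6 mm of it), at rest (under 0.02 m/s) and released; the rattlers are in the red tray and the sound ones in the green tray ((((x of canister_a in the frame of ready_tray_in between -0.1 and 0.1 m and y of canister_a in the frame of ready_tray_in between -0.12 and 0.12 m and z of canister_a in the frame of ready_tray_in below 0.06 m) and z of canister_a in the frame of ready_tray_in below 0.006 m) or ((x of canister_a in the frame of return_tray_in between -0.1 and 0.1 m and y of canister_a in the frame of return_tray_in between -0.12 and 0.12 m and z of canister_a in the frame of return_tray_in below 0.06 m) and z of canister_a in the frame of return_tray_in below 0.006 m)) and angle between each of canister_a, canister_b, canister_c's own z axis and vertical below 0.12 rad and linear speed of each of canister_a, canister_b, canister_c below 0.02 m/s and contact force between each of canister_a, canister_b, canister_c and the fingers below 0.05 N and (((x of canister_b in the frame of ready_tray_in between -0.1 and 0.1 m and y of canister_b in the frame of ready_tray_in between -0.12 and 0.12 m and z of canister_b in the frame of ready_tray_in below 0.06 m) and z of canister_b in the frame of ready_tray_in below 0.006 m) or ((x of canister_b in the frame of return_tray_in between -0.1 and 0.1 m and y of canister_b in the frame of return_tray_in between -0.12 and 0.12 m and z of canister_b in the frame of return_tray_in below 0.06 m) and z of canister_b in the frame of return_tray_in below 0.006 m)) and (((x of canister_c in the frame of ready_tray_in between -0.1 and 0.1 m and y of canister_c in the frame of ready_tray_in between -0.12 and 0.12 m and z of canister_c in the frame of ready_tray_in below 0.06 m) and z of canister_c in the frame of ready_tray_in below 0.006 m) or ((x of canister_c in the frame of return_tray_in between -0.1 and 0.1 m and y of canister_c in the frame of return_tray_in between -0.12 and 0.12 m and z of canister_c in the frame of return_tray_in below 0.06 m) and z of canister_c in the frame of return_tray_in below 0.006 m)) and not (x of ball_1 in the frame of ready_tray_in between -0.11 and 0.11 m and y of ball_1 in the frame of ready_tray_in between -0.13 and 0.13 m and z of ball_1 in the frame of ready_tray_in below 0.06 m) and not (x of core_1 in the frame of return_tray_in between -0.11 and 0.11 m and y of core_1 in the frame of return_tray_in between -0.13 and 0.13 m and z of core_1 in the frame of return_tray_in below 0.06 m) and not (x of ball_2 in the frame of ready_tray_in between -0.11 and 0.11 m and y of ball_2 in the frame of ready_tray_in between -0.13 and 0.13 m and z of ball_2 in the frame of ready_tray_in below 0.06 m) and not (x of core_2 in the frame of return_tray_in between -0.11 and 0.11 m and y of core_2 in the frame of return_tray_in between -0.13 and 0.13 m and z of core_2 in the frame of return_tray_in below 0.06 m)); the robot touches nothing.
It fails at once if another thing on the table is pushed more than 30 mm (distance of any of jug, bottle, cup, timer, elbow, cylinder_stand, jar from where it was at the start of the episode above 0.03 m).
It fails at once if a canister is dropped: it falls free of the fingers at over 0.8 m/s (a drop of more than about 30 mm) ((linear speed of canister_a above 0.8 m/s and contact force between canister_a and the fingers below 0.01 N) or (linear speed of canister_b above 0.8 m/s and contact force between canister_b and the fingers below 0.01 N) or (linear speed of canister_c above 0.8 m/s and contact force between canister_c and the fingers below 0.01 N)).
It also fails if it takes over 72 s, if anything falls off the work surface, if the arm or the gripper's body presses on something with over 40 N, if the wrist force passes 120 N, or if a joint passes its speed limit or range.

## Robot

A 7-joint arm with a two-finger parallel gripper is mounted at the origin on the work surface. World frame = base frame: x ahead of the robot, y to its left, z up, the work surface at z = 0. Lengths are in m, angles in rad, forces in N, time in s.
With the tool pointing down it reaches from about 0.425 to 0.95 m from the base axis. Payload 4.7 kg.
Tool frame: the origin (TCP) lies midway between the tips of the shut fingers; the grasp point (between the pads) lies r.grasp_offset behind it (r.grasp_offset is the distance from the TCP to the grasp point, in m); z points along the fingers, y is the line along which they close (so a half turn about z gives the same grasp; the last joint's range is limited). The gripper opens to 87 mm and grips with 3 to 60 N. Pads are 19 mm wide; open, the fingers measure 117 mm over their backs; the gripper's body (75 mm by 190 mm) begins 51 mm behind the grasp point.
Start: joints at [-1.26, 0.469, -0.049, 1.532, 0.024, 1.141, -0.082], TCP at [0.225, 0.636, 0.223] pointing down, gripper open.
Joint ranges: [-2.59, 2.59], [-0.33, 1.99], [-1.39, 1.29], [0.1, 2.45], [-1.04, 4.18], [0.21, 1.99], [-2.66, 2.66]. Speed limits (rad/s): [2.57, 2.57, 3.14, 3.14, 3.14, 3.14, 3.14].

## Interface

Orientations are given as a rotation vector (axis times angle).
In Python, from bench import r, imaging gives the robot as it stands.
- The arm moves only by the tool send_rows, never from a script. Its argument "plan" is a list of rows, each an object of numbers: "x", "y", "z": the shift along the tool's x, y, z scaled (see below); "wx", "wy", "wz": the turn, a rotation vector about the tool's x, y, z scaled (see below); "jaw": the gripper's target within -1 to 1 (fully open at 1, half-way at 0, shut at -1). In form: [{"x": .., "y": .., "z": .., "wx": .., "wy": .., "wz": .., "jaw": ..}, ...]. A call has 1 to 12 rows; each row shifts and turns the commanded pose from where the row before left it, along the tool's axes as they then stand; what a row does not reach is not made up. The controller multiplies each number of a shift by 0.5 m and each number of a turn by pi rad. A row lasts 1/10 s, in which the tool goes at most 50 mm and 8.59 degrees, less where a joint would pass 70% of its speed; a pose out of reach is approached as far as the arm can. A call with a number of a shift or a turn outside -1 to 1 is refused whole. A call with a gripper value outside its range is refused whole. The fingers move at their own pace and stop on an object; the grip force is fixed at half the most. Time passes only in rows, so rows that do not move let the fingers close. It gives the time, the measured TCP pose, the force, the opening and the grip force at its end, in the units of the state.
- r.state(): the state, without advancing time (a new reading comes with each control period).
- imaging.capture(name): name is "scene" or "top" or "wrist"; returns the picture (400x640x3 uint8, blue, green, red); there is no depth.
- imaging.camera_params(name): a dict with "K" (3x3 intrinsics, pixels), "R" (3x3) and "t" (3): a world point X has camera coordinates R X + t. Camera axes: x right, y down, z forward; pixel columns grow to the right and rows downward; lengths in m; the calibration is good to about 2 mm. A picture is of the moment at which its call begins: read the wrist's pose just before it. camera_params takes no time and is no camera call; for the wrist camera it gives the pose at the moment of the call.
- r.sign_off(): hands the job in; it is judged then, once.
Trained networks look in the newest picture that a camera, given by its name, has taken for a name from the list of things; names that differ only in an ending like _2 or _b are one class to them, and where a whole thing is asked for, a point or a joint stands for the part that bears it (a point fixed in the world has none). Each returns a list of dicts, best first, with "score" (0 to 1); they miss things now and then, are a little off and sometimes report something else, mostly with a low value. They report only what shows in the picture. A call takes as long as a camera call.
- imaging.regions_of(camera, name): "mask" (400x640 bool, what is visible of it) and "point" ([column, row] in pixels, amid what is visible of it).
The state is a dict: "clock": time; "joint_pos": joint angles; "joint_velocities": joint speeds; "joint_efforts": joint torques, N m; "tcp_pos": TCP position; "tcp_rot": TCP orientation; "ft_force": force on the tool from outside, world axes, zero at the start; "wrist_torque": the same for the moment, N m; "width": opening from 0.0 (shut) to 1.0 (fully open); "grasp_force": force on a finger pad.
Only numpy, scipy, OpenCV 4.12 (cv2) and the standard library are available. Lean on these libraries where they do the work, as an engineer would, in place of code of your own. Each camera call takes 0.05 s, during which the arm holds its last target. There are 200 camera calls.

## Working session

There is one attempt and no reset: what is moved stays moved. The work goes in short steps, Python scripts to look and compute and a tool call to move; the robot and the scene stay as the last step left them, time stands still between calls to the robot, and variables do not carry over. Pictures are saved under pics/ and viewed, at most 10 in all, crops included, and the job is handed in when it is done.

Besides the shell and the picture viewer there is one more tool, called after "Emit:" as name(argument=value, ...), one argument or row to a line, values as JSON. send_rows: Moves the arm, as the interface text tells. Its arguments: {"type":"object","properties":{"plan":{"type":"array"}},"required":["plan"]}

```bash
mkdir -p pics
cat > h.py <<'E'
import numpy as np, cv2
from bench import r, imaging
from scipy.spatial.transform import Rotation as Ro
def ray(cam,px,z):
    p=imaging.camera_params(cam);K,R,t=map(np.array,(p["K"],p["R"],p["t"]))
    px=np.atleast_2d(np.asarray(px,float))
    d=np.c_[px,np.ones(len(px))]@np.linalg.inv(K).T@R
    c=-R.T@t
    return c+d*((z-c[2])/d[:,2:3])
E
python3 - <<'E'
from h import *
s=r.state();print({k:np.round(v,3) for k,v in s.items()},r.grasp_offset)
for c in("top","scene"):
    cv2.imwrite(f"pics/{c}0.png",imaging.capture(c))
    p=imaging.camera_params(c);print(c,np.round(-np.array(p["R"]).T@p["t"],3))
for n,z in(("canister_a",.057),("ready_tray_in",.045),("return_tray_in",.045),("mat_top",.003),("jug",.05),("bottle",.05),("cup",.05)):
    for q in imaging.regions_of("top",n)[:4]:
        m=q["mask"];ys,xs=np.nonzero(m)
        rc=cv2.minAreaRect(np.c_[xs,ys].astype(np.float32))
        w=ray("top",cv2.boxPoints(rc),z)
        print(n,round(q["score"],2),np.round(q["point"]),m.sum(),np.round(w[:,:2],3).tolist(),"c",np.round(w.mean(0)[:2],3))
E
```

```text
{'clock': np.float64(0.0), 'joint_pos': array([-1.26 ,  0.469, -0.049,  1.534,  0.024,  1.141, -0.082]), 'joint_velocities': array([ 0.002, -0.   ,  0.002,  0.001, -0.   , -0.   , -0.001]), 'joint_efforts': array([-1.0000e-03, -5.0797e+01, -8.1000e-02, -2.3616e+01, -6.1000e-02,
        3.8000e-02,  0.0000e+00]), 'tcp_pos': array([0.225, 0.636, 0.221]), 'tcp_rot': array([-5.310e-01, -3.096e+00,  3.000e-03]), 'ft_force': array([-0.751, -0.721,  0.776]), 'wrist_torque': array([0.018, 0.072, 0.006]), 'grasp_force': np.float64(0.0), 'width': np.float64(0.997)} 0.0187
top [ 0.463 -0.013  1.236]
scene [1.117 0.597 0.941]
canister_a 0.96 [268. 186.] 1119 [[0.541, 0.146], [0.692, 0.131], [0.685, 0.07], [0.534, 0.085]] c [0.613 0.108]
canister_a 0.69 [315. 203.] 1044 [[0.503, 0.034], [0.648, -0.008], [0.631, -0.064], [0.487, -0.021]] c [ 0.567 -0.015]
canister_a 0.59 [363. 192.] 1070 [[0.53, -0.107], [0.68, -0.128], [0.672, -0.186], [0.522, -0.165]] c [ 0.601 -0.146]
ready_tray_in 0.8 [440. 235.] 6981 [[0.566, -0.232], [0.581, -0.499], [0.365, -0.501], [0.351, -0.239]] c [ 0.466 -0.368]
return_tray_in 0.68 [179. 248.] 7033 [[0.561, 0.501], [0.558, 0.233], [0.34, 0.23], [0.343, 0.492]] c [0.451 0.364]
mat_top 0.77 [323. 215.] 11133 [[0.441, 0.209], [0.743, 0.183], [0.697, -0.245], [0.397, -0.208]] c [ 0.57  -0.015]
jug 0.76 [313. 132.] 1124 [[0.813, 0.053], [0.85, -0.053], [0.742, -0.088], [0.706, 0.017]] c [ 0.778 -0.018]
jug 0.28 [428. 148.] 283 [[0.713, -0.306], [0.756, -0.351], [0.724, -0.382], [0.68, -0.337]] c [ 0.718 -0.344]
bottle 0.63 [428. 149.] 296 [[0.726, -0.308], [0.754, -0.366], [0.713, -0.384], [0.685, -0.327]] c [ 0.719 -0.346]
```

View pics/top0.png

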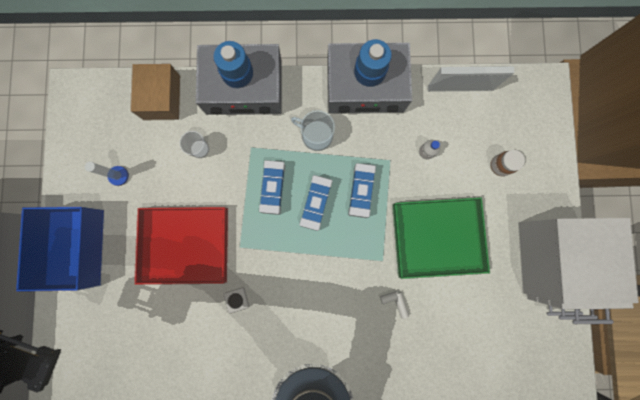

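View pics/scene0.png

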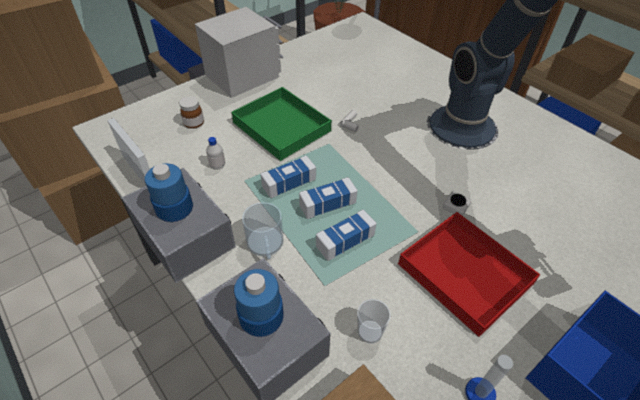

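The top view shows the canisters at about (271,186), (316,202) and (362,190), the red tray at (182,245) and the green tray at (440,237). The jug is at (317,130). The scene view agrees, and the sizes and spacing check out. Next is a helper that converts targets into row units.

```bash
cat >> h.py <<'E'
T=dict(A=(.615,.110,-5.7),B=(.569,-.015,-16.3),C=(.603,-.148,-8.0))
def goto(x,y,z,yaw,s=None):
    "total shift/turn in row units (tool axes at start); yaw = axis angle of tool x (mod 180), deg"
    s=s or r.state();R=Ro.from_rotvec(s["tcp_rot"])
    c=[]
    for a in(yaw,yaw+180):
        G=Ro.from_euler("z",a,degrees=True)*Ro.from_euler("x",180,degrees=True)
        c.append((R.inv()*G).as_rotvec())
    w=min(c,key=np.linalg.norm)
    d=R.inv().apply(np.array([x,y,z])-s["tcp_pos"])
    print("t",round(s["clock"],2),"tcp",np.round(s["tcp_pos"],4),"shift",np.round(d/.5,3),"turn",np.round(w/np.pi,4),"rows>=",round(np.linalg.norm(d)/.05,1),round(np.linalg.norm(w)/.15,1),"q7",round(s["joint_pos"][6],2),"w",round(s["width"],3),"g",round(s["grasp_force"],1))
E
python3 -c "
from h import *
goto(.615,.11,.15,-5.7)"
```

```text
t 0.45 tcp [0.2249 0.6364 0.2225] shift [-1.086 -0.733  0.145] turn [-0.     -0.     -0.0765] rows>= 13.2 1.6 q7 -0.08 w 0.999 g 0.0
```

Emit:
send_rows(
  plan=[
    {"x": -0.08, "y": -0.054, "z": 0, "jaw": 1},
    {"x": -0.08, "y": -0.054, "z": 0, "jaw": 1},
    {"x": -0.08, "y": -0.054, "z": 0, "jaw": 1},
    {"x": -0.08, "y": -0.054, "z": 0, "jaw": 1},
    {"x": -0.08, "y": -0.054, "z": 0, "jaw": 1},
    {"x": -0.08, "y": -0.054, "z": 0.01, "jaw": 1},
    {"x": -0.08, "y": -0.054, "z": 0.02, "jaw": 1},
    {"x": -0.08, "y": -0.054, "z": 0.02, "jaw": 1},
    {"x": -0.08, "y": -0.054, "z": 0.02, "jaw": 1},
    {"x": -0.08, "y": -0.054, "z": 0.02, "jaw": 1},
    {"x": -0.08, "y": -0.054, "z": 0.02, "jaw": 1},
    {"x": -0.08, "y": -0.054, "z": 0.02, "jaw": 1},
  ],
)

```text
invalid input
```

```bash
python3 -c "
from h import *
goto(.615,.11,.15,-5.7)"
```

```text
t 0.45 tcp [0.2249 0.6364 0.2225] shift [-1.086 -0.733  0.145] turn [-0.     -0.     -0.0765] rows>= 13.2 1.6 q7 -0.08 w 0.999 g 0.0
```

Emit:
send_rows(
  plan=[
    {"x": -0.08, "y": -0.054, "z": 0, "wx": 0, "wy": 0, "wz": 0, "jaw": 1},
    {"x": -0.08, "y": -0.054, "z": 0, "wx": 0, "wy": 0, "wz": 0, "jaw": 1},
    {"x": -0.08, "y": -0.054, "z": 0, "wx": 0, "wy": 0, "wz": 0, "jaw": 1},
    {"x": -0.08, "y": -0.054, "z": 0, "wx": 0, "wy": 0, "wz": 0, "jaw": 1},
    {"x": -0.08, "y": -0.054, "z": 0, "wx": 0, "wy": 0, "wz": 0, "jaw": 1},
    {"x": -0.08, "y": -0.054, "z": 0.01, "wx": 0, "wy": 0, "wz": 0, "jaw": 1},
    {"x": -0.08, "y": -0.054, "z": 0.02, "wx": 0, "wy": 0, "wz": 0, "jaw": 1},
    {"x": -0.08, "y": -0.054, "z": 0.02, "wx": 0, "wy": 0, "wz": 0, "jaw": 1},
    {"x": -0.08, "y": -0.054, "z": 0.02, "wx": 0, "wy": 0, "wz": 0, "jaw": 1},
    {"x": -0.08, "y": -0.054, "z": 0.02, "wx": 0, "wy": 0, "wz": 0, "jaw": 1},
    {"x": -0.08, "y": -0.054, "z": 0.02, "wx": 0, "wy": 0, "wz": 0, "jaw": 1},
    {"x": -0.08, "y": -0.054, "z": 0.02, "wx": 0, "wy": 0, "wz": 0, "jaw": 1},
  ],
)

```text
clock: 1.65
tcp_pos: [0.5706, 0.1695, 0.1575]
tcp_rot: [0.531, 3.096, 0.001]
ft_force: [0.4, 0.9, -0.7]
width: 0.998
grasp_force: 0.0
```

```bash
python3 -c "
from h import *
goto(.615,.11,.15,-5.7)"
```

```text
t 1.65 tcp [0.5706 0.1695 0.1575] shift [-0.123 -0.083  0.015] turn [ 0.0002  0.0002 -0.0764] rows>= 1.5 1.6 q7 0.93 w 0.998 g 0.0
```

Emit:
send_rows(
  plan=[
    {"x": -0.07, "y": -0.045, "z": 0, "wx": 0, "wy": 0, "wz": 0, "jaw": 1},
    {"x": -0.053, "y": -0.038, "z": 0.01, "wx": 0, "wy": 0, "wz": -0.04, "jaw": 1},
    {"x": 0, "y": 0, "z": 0, "wx": 0, "wy": 0, "wz": -0.0364, "jaw": 1},
    {"x": 0, "y": 0, "z": 0, "wx": 0, "wy": 0, "wz": 0, "jaw": 1},
  ],
)

```text
clock: 2.05
tcp_pos: [0.6141, 0.11, 0.1523]
tcp_rot: [-0.161, -3.137, -0.0]
ft_force: [-0.7, 0.3, -0.3]
width: 0.998
grasp_force: 0.0
```

```bash
cat >> h.py <<'E'
def wristcan(name,z=.057):
    im=imaging.capture("wrist")
    cv2.imwrite(f"pics/{name}.png",im)
    for q in imaging.regions_of("wrist","canister_a")[:3]:
        ys,xs=np.nonzero(q["mask"])
        w=ray("wrist",np.c_[xs,ys],z)[:,:2].astype(np.float32)
        c,s,a=cv2.minAreaRect(w)
        b=cv2.boxPoints((c,s,a));e=b[1]-b[0] if np.linalg.norm(b[1]-b[0])>np.linalg.norm(b[2]-b[1]) else b[2]-b[1]
        print(round(q["score"],2),q["mask"].sum(),"c",np.round(c,3),"size",np.round(s,3),"yaw",round(np.degrees(np.arctan(e[1]/e[0])),1),"edge",xs.min(),xs.max(),ys.min(),ys.max())
E
python3 -c "
from h import *
wristcan('w1')
goto(.615,.11,.011,-5.7)"
```

```text
0.68 16397 c [ 0.571 -0.005] size [0.072 0.148] yaw -15.7 edge 116 219 51 249
0.55 10532 c [0.615 0.113] size [0.057 0.148] yaw -5.8 edge 285 362 104 287
t 2.15 tcp [0.6134 0.1122 0.1525] shift [-0.004 -0.004  0.283] turn [ 0.0003 -0.0001 -0.0006] rows>= 2.8 0.0 q7 1.27 w 0.999 g 0.0
```

View pics/w1.png

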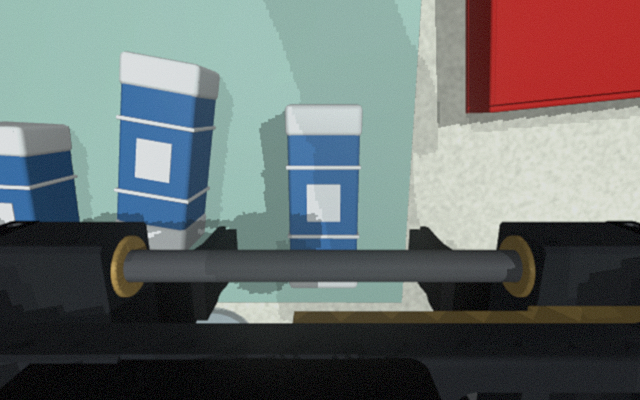

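The wrist view shows canister A at about (323,195), centred between the fingers, and its pose is confirmed. I'll descend, close and lift.

Emit:
send_rows(
  plan=[
    {"x": 0, "y": 0, "z": 0.08, "wx": 0, "wy": 0, "wz": 0, "jaw": 1},
    {"x": 0, "y": 0, "z": 0.09, "wx": 0, "wy": 0, "wz": 0, "jaw": 1},
    {"x": 0, "y": 0, "z": 0.07, "wx": 0, "wy": 0, "wz": 0, "jaw": 1},
    {"x": 0, "y": 0, "z": 0.042, "wx": 0, "wy": 0, "wz": 0, "jaw": 1},
    {"x": 0, "y": 0, "z": 0, "wx": 0, "wy": 0, "wz": 0, "jaw": 1},
    {"x": 0, "y": 0, "z": 0, "wx": 0, "wy": 0, "wz": 0, "jaw": -1},
    {"x": 0, "y": 0, "z": 0, "wx": 0, "wy": 0, "wz": 0, "jaw": -1},
    {"x": 0, "y": 0, "z": 0, "wx": 0, "wy": 0, "wz": 0, "jaw": -1},
    {"x": 0, "y": 0, "z": 0, "wx": 0, "wy": 0, "wz": 0, "jaw": -1},
    {"x": 0, "y": 0, "z": 0, "wx": 0, "wy": 0, "wz": 0, "jaw": -1},
  ],
)

```text
clock: 3.15
tcp_pos: [0.6142, 0.1111, 0.0126]
tcp_rot: [0.157, 3.136, 0.0]
ft_force: [-0.7, -0.6, 3.9]
width: 0.668
grasp_force: 30.0
```

Emit:
send_rows(
  plan=[
    {"x": 0, "y": 0, "z": -0.04, "wx": 0, "wy": 0, "wz": 0, "jaw": -1},
    {"x": 0, "y": 0, "z": -0.08, "wx": 0, "wy": 0, "wz": 0, "jaw": -1},
    {"x": 0, "y": 0, "z": -0.08, "wx": 0, "wy": 0, "wz": 0, "jaw": -1},
    {"x": 0, "y": 0, "z": -0.05, "wx": 0, "wy": 0, "wz": 0, "jaw": -1},
    {"x": 0, "y": 0, "z": 0, "wx": 0, "wy": 0.045, "wz": 0, "jaw": -1},
    {"x": 0, "y": 0, "z": 0, "wx": 0, "wy": 0.045, "wz": 0, "jaw": -1},
    {"x": 0, "y": 0, "z": 0, "wx": 0, "wy": 0.045, "wz": 0, "jaw": -1},
    {"x": 0, "y": 0, "z": 0, "wx": 0, "wy": 0, "wz": 0, "jaw": -1},
    {"x": 0, "y": 0, "z": 0, "wx": 0, "wy": 0, "wz": 0, "jaw": -1},
    {"x": 0, "y": 0, "z": 0, "wx": 0, "wy": 0, "wz": 0, "jaw": -1},
    {"x": 0, "y": 0, "z": 0, "wx": 0, "wy": 0, "wz": 0, "jaw": -1},
    {"x": 0, "y": 0, "z": 0, "wx": 0, "wy": 0, "wz": 0, "jaw": -1},
  ],
)

```text
clock: 4.35
tcp_pos: [0.6133, 0.1118, 0.1378]
tcp_rot: [-0.134, -2.716, -0.03]
ft_force: [0.0, 0.2, -4.8]
width: 0.66
grasp_force: 30.0
```

```bash
cat >> h.py <<'E'
def feel():
    import time
    a=[]
    for i in range(3):
        s=r.state();R=Ro.from_rotvec(s["tcp_rot"]);z=R.apply([0,0,1])
        x=R.apply([1,0,0])
        a.append(np.r_[s["ft_force"],R.inv().apply(s["wrist_torque"])])
        if i<2: imaging.capture("wrist")
    print("clock",round(s["clock"],2),"tilt",round(np.degrees(np.arcsin(x[2])),1),"F,Mtool",np.round(a,3).tolist(),"g",round(s["grasp_force"],1),"w",round(s["width"],3))
E
python3 -c "
from h import *
feel()"
```

```text
clock 4.45 tilt 24.2 F,Mtool [[0.008, 0.166, -4.779, 0.007, -0.836, -0.057], [0.855, -0.1, -3.464, 0.04, -0.82, 0.028], [-0.193, -0.721, -3.851, -0.022, -0.799, 0.008]] g 30.0 w 0.664
```

Emit:
send_rows(
  plan=[
    {"x": 0, "y": 0, "z": 0, "wx": 0, "wy": -0.045, "wz": 0, "jaw": -1},
    {"x": 0, "y": 0, "z": 0, "wx": 0, "wy": -0.045, "wz": 0, "jaw": -1},
    {"x": 0, "y": 0, "z": 0, "wx": 0, "wy": -0.045, "wz": 0, "jaw": -1},
    {"x": 0, "y": 0, "z": 0, "wx": 0, "wy": -0.045, "wz": 0, "jaw": -1},
    {"x": 0, "y": 0, "z": 0, "wx": 0, "wy": -0.045, "wz": 0, "jaw": -1},
    {"x": 0, "y": 0, "z": 0, "wx": 0, "wy": -0.045, "wz": 0, "jaw": -1},
    {"x": 0, "y": 0, "z": 0, "wx": 0, "wy": 0, "wz": 0, "jaw": -1},
    {"x": 0, "y": 0, "z": 0, "wx": 0, "wy": 0, "wz": 0, "jaw": -1},
    {"x": 0, "y": 0, "z": 0, "wx": 0, "wy": 0, "wz": 0, "jaw": -1},
    {"x": 0, "y": 0, "z": 0, "wx": 0, "wy": 0, "wz": 0, "jaw": -1},
    {"x": 0, "y": 0, "z": 0, "wx": 0, "wy": 0, "wz": 0, "jaw": -1},
  ],
)

```text
clock: 5.55
tcp_pos: [0.6149, 0.1106, 0.1369]
tcp_rot: [0.138, 2.714, -0.029]
ft_force: [-0.1, 0.1, -3.9]
width: 0.665
grasp_force: 30.0
```

```bash
python3 -c "
from h import *
feel()"
```

```text
clock 5.65 tilt -24.3 F,Mtool [[-0.086, 0.148, -3.936, -0.013, 0.86, -0.007], [1.228, -0.595, -4.195, -0.018, 0.848, -0.005], [0.957, 0.928, -4.108, -0.044, 0.798, 0.051]] g 30.0 w 0.669
```

Emit:
send_rows(
  plan=[
    {"x": 0, "y": 0, "z": 0, "wx": 0, "wy": 0.045, "wz": 0, "jaw": -1},
    {"x": 0, "y": 0, "z": 0, "wx": 0, "wy": 0.045, "wz": 0, "jaw": -1},
    {"x": 0, "y": 0, "z": 0, "wx": 0, "wy": 0.045, "wz": 0, "jaw": -1},
    {"x": 0, "y": 0, "z": 0, "wx": 0, "wy": 0, "wz": 0, "jaw": -1},
    {"x": 0, "y": 0, "z": 0, "wx": 0, "wy": 0, "wz": 0, "jaw": -1},
  ],
)

```text
clock: 6.15
tcp_pos: [0.6141, 0.1104, 0.1357]
tcp_rot: [0.159, 3.137, -0.001]
ft_force: [-0.1, -0.9, -4.0]
width: 0.664
grasp_force: 30.0
```

```bash
python3 -c "
from h import *
feel()
goto(.451,.426,.14,0);goto(.466,-.32,.14,3)"
```

```text
clock 6.25 tilt 0.0 F,Mtool [[-0.102, -0.896, -3.985, 0.013, 0.068, 0.016], [0.199, -0.426, -4.48, 0.011, 0.046, 0.006], [-0.361, -0.205, -3.611, -0.004, 0.03, 0.063]] g 30.0 w 0.664
t 6.25 tcp [0.6123 0.1115 0.1358] shift [ 0.383  0.594 -0.008] turn [-0.0001 -0.0002 -0.0316] rows>= 7.1 0.7 q7 1.26 w 0.664 g 30.0
t 6.25 tcp [0.6123 0.1115 0.1358] shift [ 0.206 -0.888 -0.008] turn [-0.0001 -0.0002 -0.0483] rows>= 9.1 1.0 q7 1.26 w 0.664 g 30.0
```

Emit:
send_rows(
  plan=[
    {"x": 0, "y": 0, "z": 0, "wx": 0, "wy": 0.045, "wz": 0, "jaw": -1},
    {"x": 0, "y": 0, "z": 0, "wx": 0, "wy": 0.045, "wz": 0, "jaw": -1},
    {"x": 0, "y": 0, "z": 0, "wx": 0, "wy": 0, "wz": 0, "jaw": -1},
    {"x": 0, "y": 0, "z": 0, "wx": 0, "wy": 0, "wz": 0, "jaw": -1},
    {"x": 0, "y": 0, "z": 0, "wx": 0, "wy": 0, "wz": 0, "jaw": -1},
    {"x": 0, "y": 0, "z": 0, "wx": 0, "wy": 0, "wz": 0, "jaw": -1},
    {"x": 0, "y": 0, "z": 0, "wx": 0, "wy": -0.035, "wz": 0, "jaw": -1},
    {"x": 0, "y": 0, "z": 0, "wx": 0, "wy": -0.035, "wz": 0, "jaw": -1},
    {"x": 0, "y": 0, "z": 0, "wx": 0, "wy": 0, "wz": 0, "jaw": -1},
    {"x": 0, "y": 0, "z": 0, "wx": 0, "wy": 0, "wz": 0, "jaw": -1},
    {"x": 0, "y": 0, "z": 0, "wx": 0, "wy": 0, "wz": 0, "jaw": -1},
  ],
)

```text
clock: 7.35
tcp_pos: [0.6146, 0.1113, 0.137]
tcp_rot: [-0.154, -3.075, -0.005]
ft_force: [-0.9, -0.6, -3.7]
width: 0.669
grasp_force: 30.0
```

```bash
python3 -c "
from h import *
feel()"
```

```text
clock 7.45 tilt 3.6 F,Mtool [[-0.888, -0.602, -3.694, -0.013, -0.137, -0.035], [-0.329, -0.113, -3.748, -0.012, -0.077, 0.017], [-0.241, -0.847, -4.759, -0.007, -0.101, -0.022]] g 30.0 w 0.664
```

Emit:
send_rows(
  plan=[
    {"x": 0, "y": 0, "z": 0, "wx": 0, "wy": -0.02, "wz": 0, "jaw": -1},
    {"x": 0, "y": 0, "z": 0, "wx": 0, "wy": 0, "wz": 0, "jaw": -1},
    {"x": 0, "y": 0, "z": 0, "wx": 0, "wy": 0, "wz": 0, "jaw": -1},
    {"x": 0, "y": 0, "z": 0, "wx": 0, "wy": 0, "wz": 0, "jaw": -1},
  ],
)

```text
clock: 7.85
tcp_pos: [0.6143, 0.1112, 0.1364]
tcp_rot: [-0.157, -3.137, -0.0]
ft_force: [0.8, -0.2, -3.1]
width: 0.665
grasp_force: 30.0
```

```bash
python3 -c "
from h import *
feel()"
```

```text
clock 7.95 tilt 0.0 F,Mtool [[0.814, -0.207, -3.107, -0.04, 0.042, 0.023], [0.052, 0.262, -3.821, 0.033, 0.01, -0.05], [0.116, -0.633, -3.996, -0.074, -0.019, -0.037]] g 30.0 w 0.662
```

A shows no hysteresis and its moment follows the tilt angle, so it is sound. I'll carry it to the green tray's far slot.

```bash
python3 -c "
from h import *
goto(.468,-.428,.12,2.5)"
```

```text
t 7.95 tcp [0.6142 0.1112 0.1364] shift [ 0.183 -1.102  0.033] turn [ 0.     -0.0001 -0.0458] rows>= 11.2 1.0 q7 1.26 w 0.662 g 30.0
```

Emit:
send_rows(
  plan=[
    {"x": 0.01, "y": -0.06, "z": 0, "wx": 0, "wy": 0, "wz": 0, "jaw": -1},
    {"x": 0.015, "y": -0.095, "z": 0, "wx": 0, "wy": 0, "wz": 0, "jaw": -1},
    {"x": 0.016, "y": -0.097, "z": 0, "wx": 0, "wy": 0, "wz": 0, "jaw": -1},
    {"x": 0.016, "y": -0.097, "z": 0, "wx": 0, "wy": 0, "wz": 0, "jaw": -1},
    {"x": 0.016, "y": -0.097, "z": 0, "wx": 0, "wy": 0, "wz": 0, "jaw": -1},
    {"x": 0.016, "y": -0.097, "z": 0, "wx": 0, "wy": 0, "wz": 0, "jaw": -1},
    {"x": 0.016, "y": -0.097, "z": 0, "wx": 0, "wy": 0, "wz": 0, "jaw": -1},
    {"x": 0.016, "y": -0.097, "z": 0, "wx": 0, "wy": 0, "wz": 0, "jaw": -1},
    {"x": 0.016, "y": -0.097, "z": 0, "wx": 0, "wy": 0, "wz": 0, "jaw": -1},
    {"x": 0.016, "y": -0.097, "z": 0, "wx": 0, "wy": 0, "wz": 0, "jaw": -1},
    {"x": 0.015, "y": -0.095, "z": 0, "wx": 0, "wy": 0, "wz": 0, "jaw": -1},
    {"x": 0.015, "y": -0.076, "z": 0.03, "wx": 0, "wy": 0, "wz": 0, "jaw": -1},
  ],
)

```text
clock: 9.15
tcp_pos: [0.4678, -0.4327, 0.1237]
tcp_rot: [0.16, 3.133, -0.007]
ft_force: [0.3, -0.5, -2.4]
width: 0.667
grasp_force: 30.0
```

Emit:
send_rows(
  plan=[
    {"x": 0, "y": 0, "z": 0, "wx": 0, "wy": 0, "wz": -0.045, "jaw": -1},
    {"x": 0, "y": 0, "z": 0, "wx": 0, "wy": 0, "wz": 0, "jaw": -1},
    {"x": 0, "y": 0, "z": 0, "wx": 0, "wy": 0, "wz": 0, "jaw": -1},
  ],
)

```text
clock: 9.45
tcp_pos: [0.4686, -0.427, 0.1214]
tcp_rot: [-0.063, 3.14, 0.002]
ft_force: [-0.1, 0.0, -4.2]
width: 0.668
grasp_force: 30.0
```

```bash
python3 -c "
from h import *
goto(.468,-.428,.015,2.5)
cv2.imwrite('pics/t2.png',imaging.capture('top')[130:330,340:540].repeat(3,0).repeat(3,1))"
```

```text
t 9.45 tcp [ 0.4686 -0.427   0.1214] shift [ 0.001 -0.002  0.213] turn [ 0.0004  0.0002 -0.0012] rows>= 2.1 0.0 q7 2.37 w 0.668 g 30.0
```

View pics/t2.png

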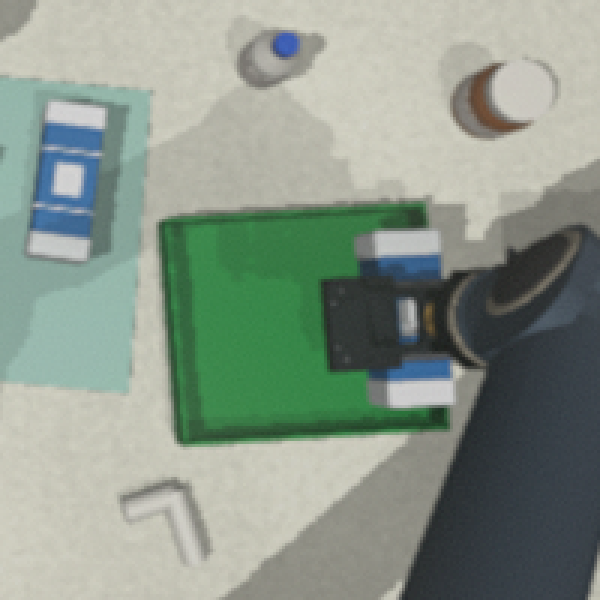

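The picture shows the canister (crop 408,318) inside the green tray outline and parallel to its walls. I'll lower it.

Emit:
send_rows(
  plan=[
    {"x": 0, "y": 0, "z": 0.06, "wx": 0, "wy": 0, "wz": 0, "jaw": -1},
    {"x": 0, "y": 0, "z": 0.08, "wx": 0, "wy": 0, "wz": 0, "jaw": -1},
    {"x": 0, "y": 0, "z": 0.05, "wx": 0, "wy": 0, "wz": 0, "jaw": -1},
    {"x": 0, "y": 0, "z": 0.014, "wx": 0, "wy": 0, "wz": 0, "jaw": -1},
    {"x": 0, "y": 0, "z": 0.007, "wx": 0, "wy": 0, "wz": 0, "jaw": -1},
    {"x": 0, "y": 0, "z": 0, "wx": 0, "wy": 0, "wz": 0, "jaw": -1},
    {"x": 0, "y": 0, "z": 0, "wx": 0, "wy": 0, "wz": 0, "jaw": -1},
  ],
)

```text
clock: 10.2
tcp_pos: [0.469, -0.4285, 0.0177]
tcp_rot: [-0.065, 3.138, -0.003]
ft_force: [-0.4, -0.1, -3.6]
width: 0.664
grasp_force: 30.0
```

Emit:
send_rows(
  plan=[
    {"x": 0, "y": 0, "z": 0.004, "wx": 0, "wy": 0, "wz": 0, "jaw": -1},
    {"x": 0, "y": 0, "z": 0.001, "wx": 0, "wy": 0, "wz": 0, "jaw": -1},
    {"x": 0, "y": 0, "z": 0, "wx": 0, "wy": 0, "wz": 0, "jaw": -1},
    {"x": 0, "y": 0, "z": 0, "wx": 0, "wy": 0, "wz": 0, "jaw": 0.75},
    {"x": 0, "y": 0, "z": 0, "wx": 0, "wy": 0, "wz": 0, "jaw": 0.75},
    {"x": 0, "y": 0, "z": 0, "wx": 0, "wy": 0, "wz": 0, "jaw": 0.75},
    {"x": 0, "y": 0, "z": -0.05, "wx": 0, "wy": 0, "wz": 0, "jaw": 0.75},
    {"x": 0, "y": 0, "z": -0.08, "wx": 0, "wy": 0, "wz": 0, "jaw": 0.75},
    {"x": 0, "y": 0, "z": -0.08, "wx": 0, "wy": 0, "wz": 0, "jaw": 1},
    {"x": 0, "y": 0, "z": -0.05, "wx": 0, "wy": 0, "wz": 0, "jaw": 1},
  ],
)

```text
clock: 11.2
tcp_pos: [0.4687, -0.4288, 0.1468]
tcp_rot: [-0.065, 3.138, -0.004]
ft_force: [-0.6, -0.8, 0.4]
width: 0.964
grasp_force: 0.0
```

```bash
python3 -c "
from h import *
goto(.603,-.148,.15,-8.0)"
```

```text
t 11.2 tcp [ 0.4687 -0.4288  0.1468] shift [-0.292  0.55  -0.007] turn [-0.0008  0.0011  0.0576] rows>= 6.2 1.2 q7 2.37 w 0.964 g 0.0
```

Emit:
send_rows(
  plan=[
    {"x": -0.042, "y": 0.079, "z": 0, "wx": 0, "wy": 0, "wz": 0, "jaw": 1},
    {"x": -0.042, "y": 0.079, "z": 0, "wx": 0, "wy": 0, "wz": 0, "jaw": 1},
    {"x": -0.042, "y": 0.079, "z": 0, "wx": 0, "wy": 0, "wz": 0, "jaw": 1},
    {"x": -0.042, "y": 0.079, "z": 0, "wx": 0, "wy": 0, "wz": 0, "jaw": 1},
    {"x": -0.042, "y": 0.079, "z": 0, "wx": 0, "wy": 0, "wz": 0, "jaw": 1},
    {"x": -0.042, "y": 0.079, "z": 0, "wx": 0, "wy": 0, "wz": 0, "jaw": 1},
    {"x": -0.04, "y": 0.076, "z": 0, "wx": 0, "wy": 0, "wz": 0, "jaw": 1},
    {"x": 0, "y": 0, "z": 0, "wx": 0, "wy": 0, "wz": 0.03, "jaw": 1},
    {"x": 0, "y": 0, "z": 0, "wx": 0, "wy": 0, "wz": 0.0276, "jaw": 1},
    {"x": 0, "y": 0, "z": 0, "wx": 0, "wy": 0, "wz": 0, "jaw": 1},
    {"x": 0, "y": 0, "z": 0, "wx": 0, "wy": 0, "wz": 0, "jaw": 1},
  ],
)

```text
clock: 12.3
tcp_pos: [0.6021, -0.1472, 0.1435]
tcp_rot: [0.216, 3.134, -0.0]
ft_force: [0.2, -0.7, -0.2]
width: 1.002
grasp_force: 0.0
```

```bash
python3 -c "
from h import *
wristcan('w2')
goto(.603,-.148,.011,-8.0)"
```

```text
0.94 11521 c [ 0.604 -0.149] size [0.057 0.148] yaw -8.9 edge 283 363 104 293
0.81 19880 c [ 0.568 -0.023] size [0.073 0.148] yaw -15.7 edge 420 564 20 234
0.76 1482 c [ 0.519 -0.359] size [0.022 0.061] yaw -20.9 edge 0 31 84 169
t 12.4 tcp [ 0.602  -0.1474  0.1435] shift [-0.002 -0.001  0.265] turn [0.     0.     0.0002] rows>= 2.7 0.0 q7 1.68 w 1.002 g 0.0
```

C is confirmed at (0.604, -0.149) with yaw about -8.5°. The next moves descend and grip, then lift and tilt it.

Emit:
send_rows(
  plan=[
    {"x": -0.002, "y": -0.002, "z": 0.08, "wx": 0, "wy": 0, "wz": 0.002, "jaw": 1},
    {"x": 0, "y": 0, "z": 0.09, "wx": 0, "wy": 0, "wz": 0, "jaw": 1},
    {"x": 0, "y": 0, "z": 0.06, "wx": 0, "wy": 0, "wz": 0, "jaw": 1},
    {"x": 0, "y": 0, "z": 0.034, "wx": 0, "wy": 0, "wz": 0, "jaw": 1},
    {"x": 0, "y": 0, "z": 0, "wx": 0, "wy": 0, "wz": 0, "jaw": 1},
    {"x": 0, "y": 0, "z": 0, "wx": 0, "wy": 0, "wz": 0, "jaw": -1},
    {"x": 0, "y": 0, "z": 0, "wx": 0, "wy": 0, "wz": 0, "jaw": -1},
    {"x": 0, "y": 0, "z": 0, "wx": 0, "wy": 0, "wz": 0, "jaw": -1},
    {"x": 0, "y": 0, "z": 0, "wx": 0, "wy": 0, "wz": 0, "jaw": -1},
    {"x": 0, "y": 0, "z": 0, "wx": 0, "wy": 0, "wz": 0, "jaw": -1},
  ],
)

```text
clock: 13.4
tcp_pos: [0.6035, -0.1481, 0.0124]
tcp_rot: [0.228, 3.132, 0.0]
ft_force: [-0.8, 0.1, 2.7]
width: 0.664
grasp_force: 30.0
```

Emit:
send_rows(
  plan=[
    {"x": 0, "y": 0, "z": -0.04, "wx": 0, "wy": 0, "wz": 0, "jaw": -1},
    {"x": 0, "y": 0, "z": -0.08, "wx": 0, "wy": 0, "wz": 0, "jaw": -1},
    {"x": 0, "y": 0, "z": -0.08, "wx": 0, "wy": 0, "wz": 0, "jaw": -1},
    {"x": 0, "y": 0, "z": -0.05, "wx": 0, "wy": 0, "wz": 0, "jaw": -1},
    {"x": 0, "y": 0, "z": 0, "wx": 0, "wy": 0.045, "wz": 0, "jaw": -1},
    {"x": 0, "y": 0, "z": 0, "wx": 0, "wy": 0.045, "wz": 0, "jaw": -1},
    {"x": 0, "y": 0, "z": 0, "wx": 0, "wy": 0.045, "wz": 0, "jaw": -1},
    {"x": 0, "y": 0, "z": 0, "wx": 0, "wy": 0, "wz": 0, "jaw": -1},
    {"x": 0, "y": 0, "z": 0, "wx": 0, "wy": 0, "wz": 0, "jaw": -1},
    {"x": 0, "y": 0, "z": 0, "wx": 0, "wy": 0, "wz": 0, "jaw": -1},
    {"x": 0, "y": 0, "z": 0, "wx": 0, "wy": 0, "wz": 0, "jaw": -1},
    {"x": 0, "y": 0, "z": 0, "wx": 0, "wy": 0, "wz": 0, "jaw": -1},
  ],
)

```text
clock: 14.6
tcp_pos: [0.6026, -0.1481, 0.1378]
tcp_rot: [-0.198, -2.713, -0.043]
ft_force: [-0.4, -0.5, -4.3]
width: 0.663
grasp_force: 30.0
```

```bash
python3 -c "
from h import *
feel()"
```

```text
clock 14.7 tilt 24.2 F,Mtool [[-0.355, -0.462, -4.327, -0.018, -0.721, 0.037], [-0.26, 0.122, -3.518, -0.012, -0.688, -0.033], [0.45, -1.03, -3.592, -0.032, -0.697, 0.006]] g 30.0 w 0.664
```

Emit:
send_rows(
  plan=[
    {"x": 0, "y": 0, "z": 0, "wx": 0, "wy": -0.045, "wz": 0, "jaw": -1},
    {"x": 0, "y": 0, "z": 0, "wx": 0, "wy": -0.045, "wz": 0, "jaw": -1},
    {"x": 0, "y": 0, "z": 0, "wx": 0, "wy": -0.045, "wz": 0, "jaw": -1},
    {"x": 0, "y": 0, "z": 0, "wx": 0, "wy": -0.045, "wz": 0, "jaw": -1},
    {"x": 0, "y": 0, "z": 0, "wx": 0, "wy": -0.045, "wz": 0, "jaw": -1},
    {"x": 0, "y": 0, "z": 0, "wx": 0, "wy": -0.045, "wz": 0, "jaw": -1},
    {"x": 0, "y": 0, "z": 0, "wx": 0, "wy": 0, "wz": 0, "jaw": -1},
    {"x": 0, "y": 0, "z": 0, "wx": 0, "wy": 0, "wz": 0, "jaw": -1},
    {"x": 0, "y": 0, "z": 0, "wx": 0, "wy": 0, "wz": 0, "jaw": -1},
    {"x": 0, "y": 0, "z": 0, "wx": 0, "wy": 0, "wz": 0, "jaw": -1},
    {"x": 0, "y": 0, "z": 0, "wx": 0, "wy": 0, "wz": 0, "jaw": -1},
  ],
)

```text
clock: 15.8
tcp_pos: [0.6047, -0.1482, 0.137]
tcp_rot: [0.197, 2.71, -0.043]
ft_force: [-0.2, -0.1, -4.7]
width: 0.663
grasp_force: 30.0
```

```bash
python3 -c "
from h import *
feel()"
```

```text
clock 15.9 tilt -24.3 F,Mtool [[-0.23, -0.14, -4.718, -0.0, 0.748, -0.013], [0.441, -0.218, -3.075, 0.004, 0.71, 0.044], [0.07, -0.319, -4.338, -0.035, 0.733, 0.046]] g 30.0 w 0.669
```

Emit:
send_rows(
  plan=[
    {"x": 0, "y": 0, "z": 0, "wx": 0, "wy": 0.045, "wz": 0, "jaw": -1},
    {"x": 0, "y": 0, "z": 0, "wx": 0, "wy": 0.045, "wz": 0, "jaw": -1},
    {"x": 0, "y": 0, "z": 0, "wx": 0, "wy": 0.045, "wz": 0, "jaw": -1},
    {"x": 0, "y": 0, "z": 0, "wx": 0, "wy": 0, "wz": 0, "jaw": -1},
    {"x": 0, "y": 0, "z": 0, "wx": 0, "wy": 0, "wz": 0, "jaw": -1},
  ],
)

```text
clock: 16.4
tcp_pos: [0.6035, -0.148, 0.1357]
tcp_rot: [0.228, 3.132, -0.0]
ft_force: [-0.5, 0.1, -3.9]
width: 0.66
grasp_force: 30.0
```

```bash
python3 -c "
from h import *
feel()
goto(.451,.426,.14,0);goto(.466,-.32,.14,2.5)"
```

```text
clock 16.5 tilt 0.0 F,Mtool [[-0.497, 0.092, -3.938, -0.014, 0.049, -0.036], [-0.822, 0.04, -3.867, 0.004, -0.07, 0.007], [-0.478, 0.838, -4.107, 0.023, -0.051, -0.011]] g 30.0 w 0.668
t 16.5 tcp [ 0.6017 -0.1481  0.1359] shift [ 0.465  1.092 -0.008] turn [ 0.0001 -0.0001 -0.0465] rows>= 11.9 1.0 q7 1.68 w 0.668 g 30.0
t 16.5 tcp [ 0.6017 -0.1481  0.1359] shift [ 0.219 -0.38  -0.008] turn [ 0.0001 -0.0001 -0.0604] rows>= 4.4 1.3 q7 1.68 w 0.668 g 30.0
```

The ±24° difference is 1.43 N m for C and 1.65 N m for A. That is the 0.22 N m drop predicted for a loose ball, so C rattles and goes to the red tray's far slot.

Emit:
send_rows(
  plan=[
    {"x": 0.02, "y": 0.05, "z": 0, "wx": 0, "wy": 0, "wz": 0, "jaw": -1},
    {"x": 0.036, "y": 0.085, "z": 0, "wx": 0, "wy": 0, "wz": 0, "jaw": -1},
    {"x": 0.038, "y": 0.09, "z": 0, "wx": 0, "wy": 0, "wz": 0, "jaw": -1},
    {"x": 0.038, "y": 0.09, "z": 0, "wx": 0, "wy": 0, "wz": 0, "jaw": -1},
    {"x": 0.038, "y": 0.09, "z": 0, "wx": 0, "wy": 0, "wz": 0, "jaw": -1},
    {"x": 0.038, "y": 0.09, "z": 0, "wx": 0, "wy": 0, "wz": 0, "jaw": -1},
    {"x": 0.038, "y": 0.09, "z": 0, "wx": 0, "wy": 0, "wz": 0, "jaw": -1},
    {"x": 0.038, "y": 0.09, "z": 0, "wx": 0, "wy": 0, "wz": 0, "jaw": -1},
    {"x": 0.038, "y": 0.09, "z": 0, "wx": 0, "wy": 0, "wz": 0, "jaw": -1},
    {"x": 0.038, "y": 0.09, "z": 0, "wx": 0, "wy": 0, "wz": 0, "jaw": -1},
    {"x": 0.038, "y": 0.09, "z": 0, "wx": 0, "wy": 0, "wz": 0, "jaw": -1},
    {"x": 0.038, "y": 0.09, "z": 0, "wx": 0, "wy": 0, "wz": 0, "jaw": -1},
  ],
)

```text
clock: 17.7
tcp_pos: [0.461, 0.3962, 0.1369]
tcp_rot: [0.229, 3.133, 0.001]
ft_force: [1.0, -0.1, -4.0]
width: 0.668
grasp_force: 30.0
```

```bash
python3 -c "
from h import *
goto(.451,.426,.12,1)"
```

```text
t 17.7 tcp [0.461  0.3962 0.1369] shift [0.028 0.056 0.034] turn [ 0.0002  0.0002 -0.0521] rows>= 0.7 1.1 q7 0.66 w 0.668 g 30.0
```

Emit:
send_rows(
  plan=[
    {"x": 0.028, "y": 0.056, "z": 0, "wx": 0, "wy": 0, "wz": 0, "jaw": -1},
    {"x": 0, "y": 0, "z": 0.034, "wx": 0, "wy": 0, "wz": -0.026, "jaw": -1},
    {"x": 0, "y": 0, "z": 0, "wx": 0, "wy": 0, "wz": -0.026, "jaw": -1},
    {"x": 0, "y": 0, "z": 0, "wx": 0, "wy": 0, "wz": 0, "jaw": -1},
    {"x": 0, "y": 0, "z": 0, "wx": 0, "wy": 0, "wz": 0, "jaw": -1},
  ],
)

```text
clock: 18.2
tcp_pos: [0.4526, 0.4244, 0.12]
tcp_rot: [-0.024, 3.141, 0.001]
ft_force: [0.9, 0.8, -3.5]
width: 0.667
grasp_force: 30.0
```

```bash
python3 -c "
from h import *
goto(.451,.426,.0155,1)
cv2.imwrite('pics/t3.png',imaging.capture('top')[170:330,100:300].repeat(3,0).repeat(3,1))"
```

```text
t 18.2 tcp [0.4526 0.4244 0.12  ] shift [0.003 0.003 0.209] turn [ 0.0002  0.0002 -0.0007] rows>= 2.1 0.0 q7 0.75 w 0.667 g 30.0
```

View pics/t3.png

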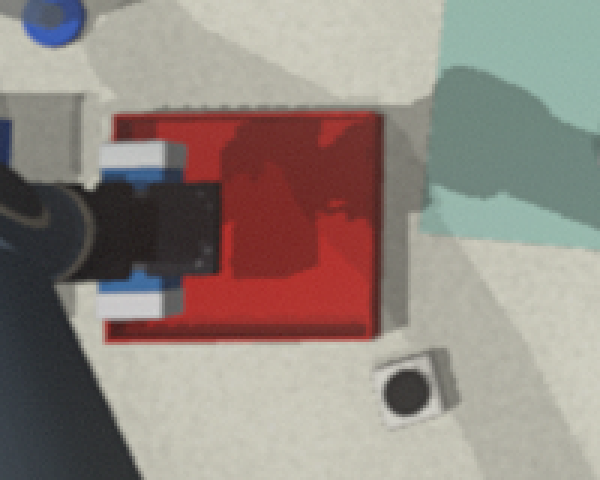

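The canister at crop (142,230) looks right of the left wall once parallax is allowed for, and it is parallel to the tray walls. I'll lower and release it.

Emit:
send_rows(
  plan=[
    {"x": 0, "y": 0, "z": 0.06, "wx": 0, "wy": 0, "wz": 0, "jaw": -1},
    {"x": 0, "y": 0, "z": 0.08, "wx": 0, "wy": 0, "wz": 0, "jaw": -1},
    {"x": 0, "y": 0, "z": 0.05, "wx": 0, "wy": 0, "wz": 0, "jaw": -1},
    {"x": 0, "y": 0, "z": 0.014, "wx": 0, "wy": 0, "wz": 0, "jaw": -1},
    {"x": 0, "y": 0, "z": 0.006, "wx": 0, "wy": 0, "wz": 0, "jaw": -1},
    {"x": 0, "y": 0, "z": 0, "wx": 0, "wy": 0, "wz": 0, "jaw": -1},
    {"x": 0, "y": 0, "z": 0, "wx": 0, "wy": 0, "wz": 0, "jaw": -1},
  ],
)

```text
clock: 18.95
tcp_pos: [0.4538, 0.4264, 0.0162]
tcp_rot: [-0.027, 3.139, 0.004]
ft_force: [-0.6, 0.9, -3.3]
width: 0.664
grasp_force: 30.0
```

Emit:
send_rows(
  plan=[
    {"x": 0, "y": 0, "z": 0.003, "wx": 0, "wy": 0, "wz": 0, "jaw": -1},
    {"x": 0, "y": 0, "z": 0, "wx": 0, "wy": 0, "wz": 0, "jaw": -1},
    {"x": 0, "y": 0, "z": 0, "wx": 0, "wy": 0, "wz": 0, "jaw": -1},
    {"x": 0, "y": 0, "z": 0, "wx": 0, "wy": 0, "wz": 0, "jaw": 0.75},
    {"x": 0, "y": 0, "z": 0, "wx": 0, "wy": 0, "wz": 0, "jaw": 0.75},
    {"x": 0, "y": 0, "z": 0, "wx": 0, "wy": 0, "wz": 0, "jaw": 0.75},
    {"x": 0, "y": 0, "z": -0.05, "wx": 0, "wy": 0, "wz": 0, "jaw": 0.75},
    {"x": 0, "y": 0, "z": -0.08, "wx": 0, "wy": 0, "wz": 0, "jaw": 0.75},
    {"x": 0, "y": 0, "z": -0.08, "wx": 0, "wy": 0, "wz": 0, "jaw": 1},
    {"x": 0, "y": 0, "z": -0.05, "wx": 0, "wy": 0, "wz": 0, "jaw": 1},
  ],
)

```text
clock: 19.95
tcp_pos: [0.4533, 0.4261, 0.1459]
tcp_rot: [-0.028, 3.139, 0.004]
ft_force: [0.3, 0.5, 0.3]
width: 0.96
grasp_force: 0.0
```

```bash
python3 -c "
from h import *
goto(.570,-.014,.145,-16)"
```

```text
t 19.95 tcp [0.4533 0.4261 0.1459] shift [-0.218 -0.884  0.   ] turn [0.0009 0.0006 0.0945] rows>= 9.1 2.0 q7 0.76 w 0.96 g 0.0
```

Emit:
send_rows(
  plan=[
    {"x": -0.022, "y": -0.088, "z": 0, "wx": 0, "wy": 0, "wz": 0, "jaw": 1},
    {"x": -0.022, "y": -0.088, "z": 0, "wx": 0, "wy": 0, "wz": 0, "jaw": 1},
    {"x": -0.022, "y": -0.088, "z": 0, "wx": 0, "wy": 0, "wz": 0, "jaw": 1},
    {"x": -0.022, "y": -0.088, "z": 0, "wx": 0, "wy": 0, "wz": 0, "jaw": 1},
    {"x": -0.022, "y": -0.088, "z": 0, "wx": 0, "wy": 0, "wz": 0, "jaw": 1},
    {"x": -0.022, "y": -0.088, "z": 0, "wx": 0, "wy": 0, "wz": 0, "jaw": 1},
    {"x": -0.022, "y": -0.088, "z": 0, "wx": 0, "wy": 0, "wz": 0, "jaw": 1},
    {"x": -0.022, "y": -0.088, "z": 0, "wx": 0, "wy": 0, "wz": 0, "jaw": 1},
    {"x": -0.022, "y": -0.09, "z": 0, "wx": 0, "wy": 0, "wz": 0, "jaw": 1},
    {"x": -0.02, "y": -0.09, "z": 0, "wx": 0, "wy": 0, "wz": 0, "jaw": 1},
  ],
)

```text
clock: 20.95
tcp_pos: [0.5695, -0.0164, 0.1429]
tcp_rot: [0.028, -3.141, -0.0]
ft_force: [0.2, 0.4, -0.1]
width: 1.001
grasp_force: 0.0
```

Emit:
send_rows(
  plan=[
    {"x": 0, "y": 0, "z": 0, "wx": 0, "wy": 0, "wz": 0.035, "jaw": 1},
    {"x": 0, "y": 0, "z": 0, "wx": 0, "wy": 0, "wz": 0.035, "jaw": 1},
    {"x": 0, "y": 0, "z": 0, "wx": 0, "wy": 0, "wz": 0.0245, "jaw": 1},
    {"x": 0, "y": 0, "z": 0, "wx": 0, "wy": 0, "wz": 0, "jaw": 1},
    {"x": 0, "y": 0, "z": 0, "wx": 0, "wy": 0, "wz": 0, "jaw": 1},
  ],
)

```text
clock: 21.45
tcp_pos: [0.5692, -0.0145, 0.1428]
tcp_rot: [-0.434, -3.111, 0.0]
ft_force: [0.1, 0.1, 0.4]
width: 1.002
grasp_force: 0.0
```

```bash
python3 -c "
from h import *
wristcan('w3')
goto(.570,-.014,.011,-16)"
```

```text
0.95 11761 c [ 0.57  -0.016] size [0.058 0.148] yaw -15.9 edge 281 362 102 292
t 21.55 tcp [ 0.5694 -0.0145  0.1429] shift [-0.001  0.001  0.264] turn [ 0.     -0.0001  0.0005] rows>= 2.6 0.0 q7 1.32 w 0.998 g 0.0
```

B is confirmed. I'll grip it and run the same test.

Emit:
send_rows(
  plan=[
    {"x": 0, "y": -0.002, "z": 0.08, "wx": 0, "wy": 0, "wz": 0, "jaw": 1},
    {"x": 0, "y": 0, "z": 0.09, "wx": 0, "wy": 0, "wz": 0, "jaw": 1},
    {"x": 0, "y": 0, "z": 0.06, "wx": 0, "wy": 0, "wz": 0, "jaw": 1},
    {"x": 0, "y": 0, "z": 0.033, "wx": 0, "wy": 0, "wz": 0, "jaw": 1},
    {"x": 0, "y": 0, "z": 0, "wx": 0, "wy": 0, "wz": 0, "jaw": 1},
    {"x": 0, "y": 0, "z": 0, "wx": 0, "wy": 0, "wz": 0, "jaw": -1},
    {"x": 0, "y": 0, "z": 0, "wx": 0, "wy": 0, "wz": 0, "jaw": -1},
    {"x": 0, "y": 0, "z": 0, "wx": 0, "wy": 0, "wz": 0, "jaw": -1},
    {"x": 0, "y": 0, "z": 0, "wx": 0, "wy": 0, "wz": 0, "jaw": -1},
    {"x": 0, "y": 0, "z": 0, "wx": 0, "wy": 0, "wz": 0, "jaw": -1},
  ],
)

```text
clock: 22.55
tcp_pos: [0.5697, -0.0155, 0.0123]
tcp_rot: [0.437, 3.11, 0.001]
ft_force: [-1.2, -0.5, 4.8]
width: 0.667
grasp_force: 30.0
```

Emit:
send_rows(
  plan=[
    {"x": 0, "y": 0, "z": -0.04, "wx": 0, "wy": 0, "wz": 0, "jaw": -1},
    {"x": 0, "y": 0, "z": -0.08, "wx": 0, "wy": 0, "wz": 0, "jaw": -1},
    {"x": 0, "y": 0, "z": -0.08, "wx": 0, "wy": 0, "wz": 0, "jaw": -1},
    {"x": 0, "y": 0, "z": -0.05, "wx": 0, "wy": 0, "wz": 0, "jaw": -1},
    {"x": 0, "y": 0, "z": 0, "wx": 0, "wy": 0.045, "wz": 0, "jaw": -1},
    {"x": 0, "y": 0, "z": 0, "wx": 0, "wy": 0.045, "wz": 0, "jaw": -1},
    {"x": 0, "y": 0, "z": 0, "wx": 0, "wy": 0.045, "wz": 0, "jaw": -1},
    {"x": 0, "y": 0, "z": 0, "wx": 0, "wy": 0, "wz": 0, "jaw": -1},
    {"x": 0, "y": 0, "z": 0, "wx": 0, "wy": 0, "wz": 0, "jaw": -1},
    {"x": 0, "y": 0, "z": 0, "wx": 0, "wy": 0, "wz": 0, "jaw": -1},
    {"x": 0, "y": 0, "z": 0, "wx": 0, "wy": 0, "wz": 0, "jaw": -1},
    {"x": 0, "y": 0, "z": 0, "wx": 0, "wy": 0, "wz": 0, "jaw": -1},
  ],
)

```text
clock: 23.75
tcp_pos: [0.5688, -0.0152, 0.1376]
tcp_rot: [-0.378, -2.696, -0.082]
ft_force: [-0.5, 0.5, -3.7]
width: 0.667
grasp_force: 30.0
```

```bash
python3 -c "
from h import *
feel()"
```

```text
clock 23.85 tilt 24.2 F,Mtool [[-0.518, 0.461, -3.688, -0.022, -0.721, -0.005], [-1.058, 0.957, -3.511, 0.012, -0.856, -0.05], [-0.504, -0.322, -3.567, 0.0, -0.805, -0.008]] g 30.0 w 0.669
```

Emit:
send_rows(
  plan=[
    {"x": 0, "y": 0, "z": 0, "wx": 0, "wy": -0.045, "wz": 0, "jaw": -1},
    {"x": 0, "y": 0, "z": 0, "wx": 0, "wy": -0.045, "wz": 0, "jaw": -1},
    {"x": 0, "y": 0, "z": 0, "wx": 0, "wy": -0.045, "wz": 0, "jaw": -1},
    {"x": 0, "y": 0, "z": 0, "wx": 0, "wy": -0.045, "wz": 0, "jaw": -1},
    {"x": 0, "y": 0, "z": 0, "wx": 0, "wy": -0.045, "wz": 0, "jaw": -1},
    {"x": 0, "y": 0, "z": 0, "wx": 0, "wy": -0.045, "wz": 0, "jaw": -1},
    {"x": 0, "y": 0, "z": 0, "wx": 0, "wy": 0, "wz": 0, "jaw": -1},
    {"x": 0, "y": 0, "z": 0, "wx": 0, "wy": 0, "wz": 0, "jaw": -1},
    {"x": 0, "y": 0, "z": 0, "wx": 0, "wy": 0, "wz": 0, "jaw": -1},
    {"x": 0, "y": 0, "z": 0, "wx": 0, "wy": 0, "wz": 0, "jaw": -1},
    {"x": 0, "y": 0, "z": 0, "wx": 0, "wy": 0, "wz": 0, "jaw": -1},
  ],
)

```text
clock: 24.95
tcp_pos: [0.5703, -0.0166, 0.1369]
tcp_rot: [0.381, 2.693, -0.082]
ft_force: [-0.9, 0.3, -3.6]
width: 0.664
grasp_force: 30.0
```

```bash
python3 -c "
from h import *
feel()"
```

```text
clock 25.05 tilt -24.3 F,Mtool [[-0.905, 0.263, -3.581, 0.02, 0.803, 0.0], [-0.806, -0.465, -3.264, 0.002, 0.846, 0.033], [0.26, -0.636, -3.8, 0.02, 0.794, -0.0]] g 30.0 w 0.663
```

Emit:
send_rows(
  plan=[
    {"x": 0, "y": 0, "z": 0, "wx": 0, "wy": 0.045, "wz": 0, "jaw": -1},
    {"x": 0, "y": 0, "z": 0, "wx": 0, "wy": 0.045, "wz": 0, "jaw": -1},
    {"x": 0, "y": 0, "z": 0, "wx": 0, "wy": 0.045, "wz": 0, "jaw": -1},
    {"x": 0, "y": 0, "z": 0, "wx": 0, "wy": 0, "wz": 0, "jaw": -1},
    {"x": 0, "y": 0, "z": 0, "wx": 0, "wy": 0, "wz": 0, "jaw": -1},
  ],
)

```text
clock: 25.55
tcp_pos: [0.5694, -0.0166, 0.1358]
tcp_rot: [0.439, 3.11, -0.001]
ft_force: [-1.4, 0.4, -4.1]
width: 0.666
grasp_force: 30.0
```

```bash
python3 -c "
from h import *
feel()
goto(.453,.316,.12,1);goto(.464,-.318,.12,2.5)"
```

```text
clock 25.65 tilt 0.0 F,Mtool [[-1.355, 0.358, -4.128, -0.002, 0.106, -0.023], [-0.734, 0.664, -3.772, 0.012, 0.022, -0.041], [-0.094, -0.037, -3.885, -0.04, 0.077, 0.054]] g 30.0 w 0.663
t 25.65 tcp [ 0.5677 -0.0155  0.1358] shift [0.403 0.574 0.032] turn [-0.0001 -0.0003 -0.0943] rows>= 7.0 2.0 q7 1.31 w 0.663 g 30.0
t 25.65 tcp [ 0.5677 -0.0155  0.1358] shift [ 0.033 -0.639  0.032] turn [-1.000e-04 -3.000e-04 -1.027e-01] rows>= 6.4 2.2 q7 1.31 w 0.663 g 30.0
```

B's ±24° difference is 1.61 N m, which matches A, so B is sound. It goes to the green tray's near slot.

Emit:
send_rows(
  plan=[
    {"x": 0.003, "y": -0.05, "z": 0, "wx": 0, "wy": 0, "wz": 0, "jaw": -1},
    {"x": 0.004, "y": -0.09, "z": 0, "wx": 0, "wy": 0, "wz": 0, "jaw": -1},
    {"x": 0.004, "y": -0.09, "z": 0, "wx": 0, "wy": 0, "wz": 0, "jaw": -1},
    {"x": 0.004, "y": -0.09, "z": 0, "wx": 0, "wy": 0, "wz": 0, "jaw": -1},
    {"x": 0.004, "y": -0.09, "z": 0, "wx": 0, "wy": 0, "wz": 0, "jaw": -1},
    {"x": 0.004, "y": -0.09, "z": 0, "wx": 0, "wy": 0, "wz": 0, "jaw": -1},
    {"x": 0.004, "y": -0.09, "z": 0, "wx": 0, "wy": 0, "wz": 0, "jaw": -1},
    {"x": 0.003, "y": -0.059, "z": 0.02, "wx": 0, "wy": 0, "wz": 0, "jaw": -1},
    {"x": 0, "y": 0, "z": 0.012, "wx": 0, "wy": 0, "wz": -0.035, "jaw": -1},
    {"x": 0, "y": 0, "z": 0, "wx": 0, "wy": 0, "wz": -0.035, "jaw": -1},
    {"x": 0, "y": 0, "z": 0, "wx": 0, "wy": 0, "wz": -0.032, "jaw": -1},
    {"x": 0, "y": 0, "z": 0, "wx": 0, "wy": 0, "wz": 0, "jaw": -1},
  ],
)

```text
clock: 26.85
tcp_pos: [0.4647, -0.3222, 0.1205]
tcp_rot: [-0.066, 3.141, 0.0]
ft_force: [-0.1, -0.5, -4.4]
width: 0.664
grasp_force: 30.0
```

```bash
python3 -c "
from h import *
im=imaging.capture('top')
goto(.464,-.323,.0155,2.5)
for q in imaging.regions_of('top','canister_a')[:4]:print(round(q['score'],2),q['point'],np.round(ray('top',[q['point']],.055),3))
cv2.imwrite('pics/t4.png',im[130:330,340:540].repeat(3,0).repeat(3,1))"
```

```text
t 26.9 tcp [ 0.4648 -0.3224  0.1206] shift [ 0.002 -0.001  0.21 ] turn [ 0.0001  0.     -0.0011] rows>= 2.1 0.0 q7 2.22 w 0.661 g 30.0
0.97 [160.8, 242.6] [[0.46  0.418 0.055]]
0.94 [433.9, 233.2] [[ 0.478 -0.348  0.055]]
0.69 [314.0, 204.1] [[ 0.563 -0.012  0.055]]
0.57 [448.7, 213.7] [[ 0.532 -0.392  0.055]]
```

View pics/t4.png

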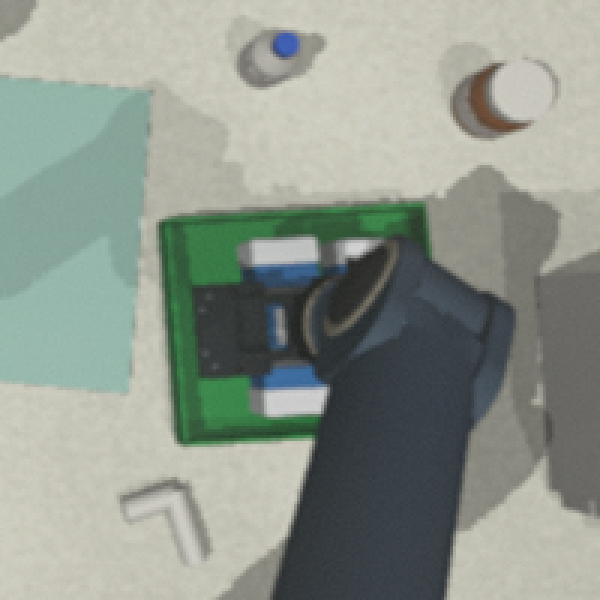

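B at crop (285,325) sits left of A, which shows at (360,245), and both are inside the tray. I'll lower and release it.

Emit:
send_rows(
  plan=[
    {"x": 0, "y": 0, "z": 0.06, "wx": 0, "wy": 0, "wz": 0, "jaw": -1},
    {"x": 0, "y": 0, "z": 0.08, "wx": 0, "wy": 0, "wz": 0, "jaw": -1},
    {"x": 0, "y": 0, "z": 0.05, "wx": 0, "wy": 0, "wz": 0, "jaw": -1},
    {"x": 0, "y": 0, "z": 0.012, "wx": 0, "wy": 0, "wz": 0, "jaw": -1},
    {"x": 0, "y": 0, "z": 0.006, "wx": 0, "wy": 0, "wz": 0, "jaw": -1},
    {"x": 0, "y": 0, "z": 0, "wx": 0, "wy": 0, "wz": 0, "jaw": -1},
    {"x": 0, "y": 0, "z": 0, "wx": 0, "wy": 0, "wz": 0, "jaw": -1},
  ],
)

```text
clock: 27.65
tcp_pos: [0.4664, -0.3241, 0.018]
tcp_rot: [-0.064, 3.138, -0.003]
ft_force: [0.1, 0.1, -1.8]
width: 0.661
grasp_force: 30.0
```

Emit:
send_rows(
  plan=[
    {"x": 0, "y": 0, "z": 0.004, "wx": 0, "wy": 0, "wz": 0, "jaw": -1},
    {"x": 0, "y": 0, "z": 0.001, "wx": 0, "wy": 0, "wz": 0, "jaw": -1},
    {"x": 0, "y": 0, "z": 0, "wx": 0, "wy": 0, "wz": 0, "jaw": -1},
    {"x": 0, "y": 0, "z": 0, "wx": 0, "wy": 0, "wz": 0, "jaw": 0.65},
    {"x": 0, "y": 0, "z": 0, "wx": 0, "wy": 0, "wz": 0, "jaw": 0.65},
    {"x": 0, "y": 0, "z": 0, "wx": 0, "wy": 0, "wz": 0, "jaw": 0.65},
    {"x": 0, "y": 0, "z": -0.05, "wx": 0, "wy": 0, "wz": 0, "jaw": 0.65},
    {"x": 0, "y": 0, "z": -0.08, "wx": 0, "wy": 0, "wz": 0, "jaw": 0.65},
    {"x": 0, "y": 0, "z": -0.08, "wx": 0, "wy": 0, "wz": 0, "jaw": 0.65},
    {"x": 0, "y": 0.06, "z": -0.05, "wx": 0, "wy": 0, "wz": 0, "jaw": 0.65},
    {"x": 0, "y": 0.09, "z": -0.03, "wx": 0, "wy": 0, "wz": 0, "jaw": 0.65},
    {"x": 0, "y": 0.09, "z": 0, "wx": 0, "wy": 0, "wz": 0, "jaw": 0.65},
  ],
)

```text
clock: 28.85
tcp_pos: [0.462, -0.2034, 0.1618]
tcp_rot: [-0.061, 3.135, -0.003]
ft_force: [2.0, 0.1, -0.3]
width: 0.823
grasp_force: 0.0
```

Emit:
send_rows(
  plan=[
    {"x": 0, "y": 0.09, "z": 0, "wx": 0, "wy": 0, "wz": 0, "jaw": 0.65},
    {"x": 0, "y": 0.09, "z": 0, "wx": 0, "wy": 0, "wz": 0, "jaw": 0.65},
    {"x": 0, "y": 0.09, "z": 0, "wx": 0, "wy": 0, "wz": 0, "jaw": 0.65},
    {"x": 0, "y": 0.06, "z": 0, "wx": 0, "wy": 0, "wz": 0, "jaw": 0.65},
    {"x": 0, "y": 0, "z": 0, "wx": 0, "wy": 0, "wz": 0, "jaw": 0.65},
    {"x": 0, "y": 0, "z": 0, "wx": 0, "wy": 0, "wz": 0, "jaw": 0.65},
  ],
)

```text
clock: 29.45
tcp_pos: [0.4537, -0.0385, 0.1593]
tcp_rot: [-0.067, 3.14, -0.0]
ft_force: [-0.3, -0.5, -0.1]
width: 0.827
grasp_force: 0.0
```

```bash
python3 -c "
from h import *
im=imaging.capture('top');print(r.state()['clock'])
cv2.imwrite('pics/t5.png',im)"
```

```text
29.5
```

View pics/t5.png

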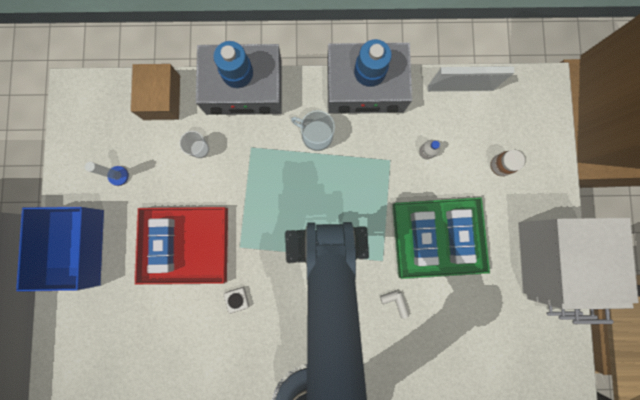

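All three lie flat and released: one in the red tray at (160,246), two in the green tray at (426,238) and (461,236). The other objects haven't moved.

```bash
python3 -c "
from h import *
print(r.sign_off())"
```

```text
the job is handed in; nothing more can be done
None
```

The job is handed in at about 29.5 s: canisters A (left) and B (middle) felt sound and lie in the green tray, C (right) rattled and lies in the red tray, and nothing else looked disturbed; the hand-in returned no verdict.

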